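# Bring the marked jar of cherries to the front of the preserves carousel and hold it there

### The job

On the preserves counter, turn the carousel by hand until the marked jar of cherries (the one with the blue band and the blue dot on its paper cover) stands squarely in line with the brass pointer of the carousel's base, and finish while still gripping the green handle on top, holding the turntable still. Leave every jar standing upright on the turntable without touching the jars, and leave the other things on the counter where they are.

Things in the scene. Friction and masses are not known exactly. Their poses are not given: they have to be found in the camera images.
- carousel_base: fixed dark steel base of the carousel; origin on the counter on the turning axis, z up. Its x axis points from the turning axis to the brass pointer, which marks the carousel's front. The front is on the far side from the robot, turned up to 0.6 rad either way. The round wooden turntable above it is 310 mm across, its top 40 mm above the counter
- pointer (a point): tip of the brass cone pointer, fixed to the base, 185 mm from the turning axis, 52 mm above the counter; the cone is 48 mm across and stands just outside the turntable's edge
- turntable (a joint): angle of the turntable against the base, positive anticlockwise from above; turns freely more than a full turn either way from where it starts; a light bearing (about 0.1 N m of friction), no spring, no catches; stays where it is left
- handle (a point): green bar handle fixed on top of the turntable's central 18 mm steel post, on the turning axis, above the jars: 64 mm long (its x axis), 16 mm thick (its y axis), 34 mm tall. Origin at its centre, 202 mm above the counter (underside 185, top 219 mm). Turns with the turntable: its yaw is the base's yaw plus the turntable angle. Its direction has nothing to do with where the jars stand
- jar_marked: closed round preserving jar, 68 mm across (80 mm at the paper skirt), 110 mm tall, about 0.4 kg; the marked jar: dark red cherries, a blue band round the glass and a blue dot with a white edge on its brown paper cover. Loose and held by its weight alone: it stands on the turntable, its centre 95 to 115 mm from the turning axis at the start, and rides round with it. Origin: centre of its underside
- jar_gherkins: closed round preserving jar, 68 mm across (80 mm at the paper skirt), 110 mm tall, about 0.4 kg; dark olive gherkins, plain brown paper cover. Loose and held by its weight alone: it stands on the turntable. Origin: centre of its underside
- jar_peaches: closed round preserving jar, 68 mm across (80 mm at the paper skirt), 110 mm tall, about 0.4 kg; orange-yellow peaches, plain brown paper cover. Loose and held by its weight alone: it stands on the turntable. Origin: centre of its underside
- jar_peppers: closed round preserving jar, 68 mm across (80 mm at the paper skirt), 110 mm tall, about 0.4 kg; yellow-green peppers, plain brown paper cover. Loose and held by its weight alone: it stands on the turntable. Origin: centre of its underside
- jar_chillies: closed round preserving jar, 68 mm across (80 mm at the paper skirt), 110 mm tall, about 0.4 kg; bright red chillies, plain brown paper cover; a bystander at the robot's left. Loose and held by its weight alone: it stands on the counter. Origin: centre of its underside
- jar_apricots: closed round preserving jar, 68 mm across (80 mm at the paper skirt), 110 mm tall, about 0.4 kg; orange apricots, plain brown paper cover; a bystander at the robot's right. Loose and held by its weight alone: it stands on the counter. Origin: centre of its underside
- birch_slice: round slice of birch log, 100 mm across, 22 mm thick, loose on the counter at the robot's right; a bystander. Origin: centre of its underside

How it is judged:
At the end, for the whole second after the job is handed in: The marked jar's centre is within 15 mm sideways of the line from the turning axis through the brass pointer, on the pointer's side; the fingers press on the green handle with more than 2 N; the turntable turns at under 0.08 rad/s; all four jars stand upright (within 0.1 rad) on the turntable (y of jar_marked in the frame of carousel_base between -0.015 and 0.015 m and x of jar_marked in the frame of carousel_base above 0.07 m and contact force between the fingers and turntable_c2 above 2 N and velocity of joint turntable between -0.08 and 0.08 rad/s and height (world z) of jar_marked between 0.034 and 0.047 m and angle between each of jar_marked, jar_gherkins, jar_peaches, jar_peppers's own z axis and vertical below 0.1 rad and horizontal distance between each of jar_marked, jar_gherkins, jar_peaches, jar_peppers and carousel_base below 0.15 m and height (world z) of jar_gherkins between 0.034 and 0.047 m and height (world z) of jar_peaches between 0.034 and 0.047 m and height (world z) of jar_peppers between 0.034 and 0.047 m); the arm keeps its last pose, push and grip.
It fails at once if the robot touches a jar with more than 1 N (contact force between any of the fingers, the arm and jar_marked above 1 N or contact force between any of the fingers, the arm and jar_gherkins above 1 N or contact force between any of the fingers, the arm and jar_peaches above 1 N or contact force between any of the fingers, the arm and jar_peppers above 1 N or contact force between any of the fingers, the arm and jar_chillies above 1 N or contact force between any of the fingers, the arm and jar_apricots above 1 N).
It fails at once if a jar on the turntable tips by more than 0.3 rad (angle between any of jar_marked, jar_gherkins, jar_peaches, jar_peppers's own z axis and vertical above 0.3 rad).
It fails at once if a bystander on the counter is moved more than 20 mm (distance of any of jar_chillies, jar_apricots, birch_slice from where it was at the start of the episode above 0.02 m).
It also fails if it takes over 64 s, if anything falls off the work surface, if the arm or the gripper's body presses on something with over 40 N, if the wrist force passes 120 N, or if a joint passes its speed limit or range.

### The arm

A 6-joint arm with a two-finger parallel gripper is mounted at the origin on the work surface. World frame = base frame: x ahead of the robot, y to its left, z up, the work surface at z = 0. Lengths are in m, angles in rad, forces in N, time in s.
With the tool pointing down it reaches from about 0.2 to 0.875 m from the base axis. Payload 3.4 kg.
Tool frame: the origin (TCP) lies between the finger pads; the fingertips stand 25 mm ahead of it and the grasp point (between the pads) lies 6 mm ahead of it (r.nose_length is the z of the fingertips in the tool frame, in m); z points along the fingers, y is the line along which they close (so a half turn about z gives the same grasp; the last joint's range is limited). The gripper opens to 94 mm and grips with 3 to 60 N. Pads are 16 mm wide; open, the fingers measure 119 mm over their backs; the gripper's body (75 mm by 177 mm) begins 78 mm behind the grasp point.
Start: joints at [-1.331, 0.276, 1.505, -0, 1.361, -0.121], TCP at [0.203, -0.538, 0.23] pointing down, gripper open.
Joint ranges: [-2.89, 2.89], [-0.75, 2.08], [0.22, 2.7], [-1.18, 4.32], [0.11, 2.71], [-2.7, 2.7]. Speed limits (rad/s): [2.57, 2.57, 3.14, 3.14, 3.14, 3.14].

### API

Orientations are given as a unit quaternion [w, x, y, z].
In Python, from plant import r, gripper_to, inverse_kinematics, vision, models, telemetry gives the robot as it stands. Calls block until the motion is done:
- r.move_to(position, orientation): joint-space move of the TCP to a pose.
- r.move_l(position, rot=None, vel=0.15, guard=None): straight line of the TCP; rot=None keeps the orientation; vel is the mean speed in m/s. With guard (N) it stops when the force on the tool has changed by that much, and returns True; else False.
- r.movej(angles): joint-space move.
- gripper_to(opening, f_grip=None): finger opening in m; f_grip is the grip in N (None keeps the last); returns when the fingers have stopped.
- r.hold(seconds).
- inverse_kinematics(position, orientation): joint angles nearest the present ones, or None.
- vision.snapshot(name): name is "side" or "top"; returns the picture (480x640x3 uint8, red, green, blue); there is no depth.
- vision.get_calibration(name): a dict with "fx", "fy", "cx", "cy" (pixels), "D" ([k1, k2, p1, p2, k3] as OpenCV has them; the pictures are not rectified), "position" and "orientation" of the camera in the world. Camera axes: x right, y down, z forward; pixel columns grow to the right and rows downward; lengths in m; the calibration is good to about 2 mm. A picture is of the moment at which its call begins. get_calibration takes no time and is no camera call.
A pose or a line that the arm cannot do raises r.PlanningError and nothing moves.
- r.sign_off(): hands the job in; it is judged then, once.
Trained networks look in the newest picture that a camera, given by its name, has taken for a name from the list of things; names that differ only in an ending like _2 or _b are one class to them, and where a whole thing is asked for, a point or a joint stands for the part that bears it (a point fixed in the world has none). Each returns a list of dicts, best first, with "score" (0 to 1); they miss things now and then, are a little off and sometimes report something else, mostly with a low value. They report only what shows in the picture. A call takes as long as a camera call.
- models.boxes_of(thing, camera): "at" ([x, y, z] in m, in world coordinates, good to about 4 mm: the middle of the surface that is visible of it).
- models.regions_of(thing, camera): "pixels" (480x640 bool, what is visible of it).
- models.mark_of(thing, camera): "at" ([x, y, z] in m, in world coordinates, good to about 4 mm: a listed point, or the origin of a listed thing).
Readings, each from a call of its own:
- telemetry.current_t(): time.
- telemetry.current_joints(): joint angles.
- telemetry.current_dq(): joint speeds.
- telemetry.current_joint_efforts(): joint torques, N m.
- telemetry.current_ee_pos(): TCP position.
- telemetry.current_tool_rot(): TCP orientation.
- telemetry.current_wrist_force(): force on the tool from outside, world axes, zero at the start.
- telemetry.current_torque(): the same for the moment, N m.
- telemetry.current_opening(): finger opening in m.
- telemetry.current_finger_force(): force on a finger pad.
Only numpy, scipy, OpenCV 4.12 (cv2) and the standard library are available. Lean on these libraries where they do the work, as an engineer would, in place of code of your own. Each camera call takes 0.05 s, during which the arm holds its last target. There are 200 camera calls.

## Working session

There is one attempt and no reset: what is moved stays moved. The work goes in short steps, each a Python script; the robot and the scene stay as the last script left them, time stands still between calls to the robot, and variables do not carry over. Pictures are saved under pics/ and viewed, at most 10 in all, crops included, and the job is handed in when it is done.

```bash
mkdir -p pics; ls
python3 - <<'E'
from plant import r, vision, models, telemetry
import cv2, numpy as np
for c in ("top","side"):
    im=vision.snapshot(c); cv2.imwrite(f"pics/{c}0.png",im[:,:,::-1])
    k=vision.get_calibration(c); print(c,np.round(k["position"],3),np.round(k["orientation"],3),k["fx"])
    for t in ("carousel_base","pointer","handle","jar_marked","jar_gherkins","jar_peaches","jar_peppers","jar_chillies","jar_apricots"):
        print(t,[(np.round(d["at"],3).tolist(),round(d["score"],2)) for d in models.mark_of(t,c)[:2]])
print(telemetry.current_t())
E
```

```text
pics
top [ 0.51  -0.003  1.571] [ 0.018 -0.698  0.715 -0.026] 509.58443916909533
carousel_base [([0.628, -0.106, 0.0], 0.78), ([0.68, -0.416, 0.0], 0.25)]
pointer [([0.811, -0.067, 0.056], 0.95)]
handle [([0.63, -0.103, 0.201], 0.78)]
jar_marked [([0.53, -0.136, 0.036], 0.81), ([0.682, -0.416, -0.005], 0.67)]
jar_gherkins [([0.722, -0.068, 0.035], 0.96)]
jar_peaches [([0.594, -0.005, 0.043], 0.78), ([0.807, -0.069, 0.053], 0.26)]
jar_peppers [([0.625, -0.216, 0.037], 0.64)]
jar_chillies [([0.632, 0.44, -0.0], 0.69)]
jar_apricots [([0.679, -0.415, -0.001], 0.79)]
side [-0.063  0.684  1.281] [ 0.133 -0.341  0.873 -0.322] 558.198806100623
carousel_base [([0.626, -0.105, -0.002], 0.75)]
pointer []
handle [([0.63, -0.102, 0.204], 0.91)]
jar_marked [([0.523, -0.138, 0.041], 0.96)]
jar_gherkins [([0.723, -0.064, 0.041], 0.87), ([0.526, -0.139, 0.042], 0.63)]
jar_peaches [([0.593, -0.01, 0.038], 0.64)]
jar_peppers [([0.623, -0.216, 0.04], 0.56), ([0.524, -0.134, 0.043], 0.45)]
jar_chillies [([0.631, 0.435, -0.001], 0.91), ([0.623, -0.108, -0.003], 0.29)]
jar_apricots [([0.684, -0.414, 0.002], 0.69)]
1.0
```

View pics/top0.png

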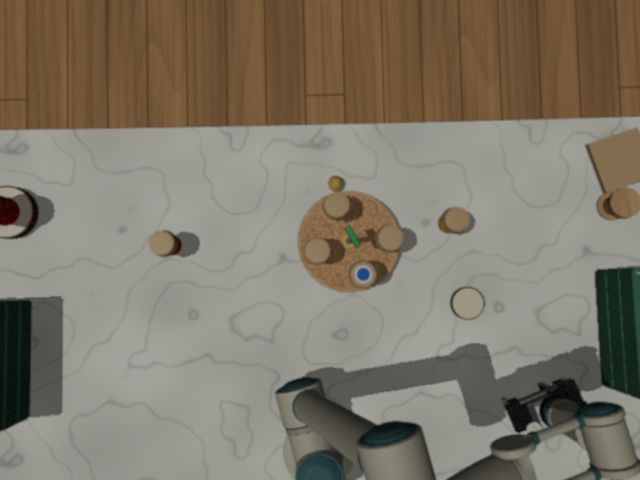

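View pics/side0.png

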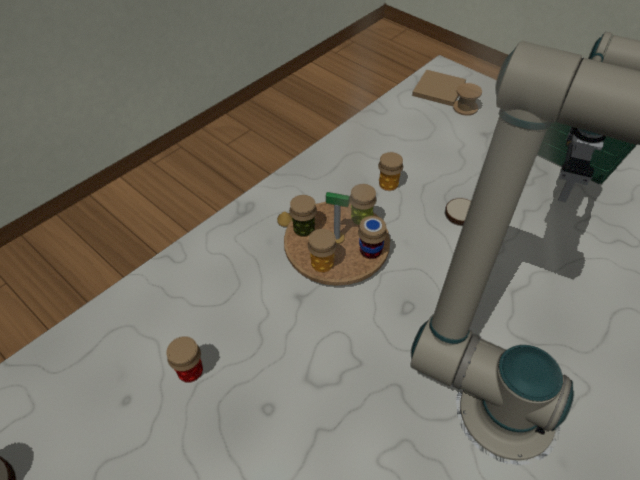

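```bash
cat > h.py <<'E'
from plant import r, gripper_to, inverse_kinematics, vision, models, telemetry
import cv2, numpy as np
from scipy.spatial.transform import Rotation as R
def handle_px():
    """handle region in top picture -> centre and long-axis yaw at z=0.219 plane"""
    vision.snapshot("top"); k=vision.get_calibration("top")
    m=models.regions_of("handle","top")[0]["pixels"]
    v,u=np.nonzero(m)
    K=np.array([[k["fx"],0,k["cx"]],[0,k["fy"],k["cy"]],[0,0,1]])
    p=cv2.undistortPoints(np.c_[u,v].astype(float).reshape(-1,1,2),K,np.array(k["D"])).reshape(-1,2)
    q=k["orientation"]; d=R.from_quat([q[1],q[2],q[3],q[0]]).apply(np.c_[p,np.ones(len(p))])
    c=np.array(k["position"]); P=(c+d*((0.219-c[2])/d[:,2])[:,None]).astype(np.float32)
    (cx,cy),(w,h),a=cv2.minAreaRect(P[:,:2]*1000)
    w_,V=np.linalg.eigh(np.cov(P[:,:2].T)); e=V[:,1]
    return P[:,:2].mean(0),(cx,cy,w,h,a),np.arctan(e[1]/e[0]),len(u),(u.mean(),v.mean())
def down(yaw):  # tool z down; tool y axis (closing line) at world angle yaw+90
    M=np.array([[np.cos(yaw),np.sin(yaw),0],[np.sin(yaw),-np.cos(yaw),0],[0,0,-1]])
    q=R.from_matrix(M).as_quat(); return [q[3],q[0],q[1],q[2]]
E
python3 -c "
from h import *
print(handle_px())
print(down(0), telemetry.current_tool_rot())
for y in np.arange(-3.1,3.2,.3):
    q=inverse_kinematics([.629,-.104,.3],down(y)); print(round(y,2), None if q is None else np.round(q,2))
"
```

```text
(array([ 0.61405146, -0.09211355], dtype=float32), (611.9285888671875, -93.35552978515625, 261.19927978515625, 270.1302490234375, 17.281673431396484), np.float64(-0.7627600636232236), 5679, (np.float64(347.8705758055996), np.float64(240.86705405881318)))
[np.float64(0.0), np.float64(1.0), np.float64(0.0), np.float64(0.0)] [ 5.46253748e-05  9.83771084e-01  1.79428121e-01 -5.66685842e-06]
-3.1 [-0.27  0.35  1.23 -0.    1.56 -1.89]
-2.8 [-0.27  0.35  1.23 -0.    1.56 -2.19]
-2.5 [-0.27  0.35  1.23 -0.    1.56 -2.49]
-2.2 None
-1.9 None
-1.6 None
-1.3 [-0.27  0.35  1.23 -0.    1.56  2.6 ]
-1.0 [-0.27  0.35  1.23 -0.    1.56  2.3 ]
-0.7 [-0.27  0.35  1.23 -0.    1.56  2.  ]
-0.4 [-0.27  0.35  1.23 -0.    1.56  1.7 ]
-0.1 [-0.27  0.35  1.23 -0.    1.56  1.4 ]
0.2 [-0.27  0.35  1.23 -0.    1.56  1.1 ]
0.5 [-0.27  0.35  1.23 -0.    1.56  0.8 ]
0.8 [-0.27  0.35  1.23 -0.    1.56  0.5 ]
1.1 [-0.27  0.35  1.23 -0.    1.56  0.2 ]
1.4 [-0.27  0.35  1.23 -0.    1.56 -0.1 ]
1.7 [-0.27  0.35  1.23 -0.    1.56 -0.4 ]
2.0 [-0.27  0.35  1.23 -0.    1.56 -0.7 ]
2.3 [-0.27  0.35  1.23 -0.    1.56 -1.  ]
2.6 [-0.27  0.35  1.23 -0.    1.56 -1.3 ]
2.9 [-0.27  0.35  1.23 -0.    1.56 -1.6 ]
3.2 [-0.27  0.35  1.23 -0.    1.56 -1.9 ]
```

The top view shows the green handle at about (352,236), running from upper left to lower right. The blue-dot jar is at (363,274), nearly opposite the pointer at (336,184). The handle "region" covers the whole turntable, so I'll segment the bar by colour.

View pics/crop0.png

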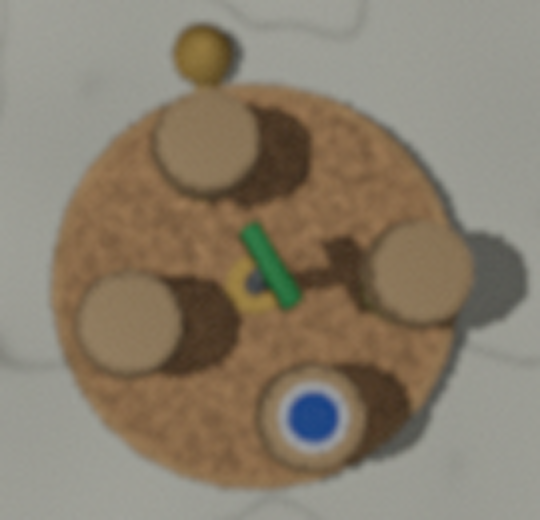

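The crop confirms the geometry: handle yaw is about 0.50 at (0.628, -0.104). Turning about 3.03 rad anticlockwise fits in the last joint's range, so one grasp is enough. Next I'll hover, descend and grip.

Run:
```python
from h import *
c=[0.628,-0.104]; o=down(0.505)
p=telemetry.current_ee_pos(); r.move_l([p[0],p[1],0.36])
r.move_to([*c,0.36],o); gripper_to(0.06)
t=telemetry.current_t()
hit=r.move_l([*c,0.209],vel=0.08,guard=8)
print("hit",hit,telemetry.current_ee_pos(),np.round(telemetry.current_joints(),3))
if not hit:
    gripper_to(0.0,20)
print(telemetry.current_opening(),telemetry.current_finger_force(),telemetry.current_wrist_force(),telemetry.current_torque(),telemetry.current_t())
im=vision.snapshot("side"); cv2.imwrite("pics/side1.png",cv2.resize(im[150:300,230:430,::-1],None,fx=4,fy=4))
```

```text
hit False [ 0.62825088 -0.10405758  0.2094676 ] [-0.273  0.38   1.401 -0.     1.36   0.792]
0.01656402729888381 20.00004082918167 [-0.02716822 -0.24123863  0.18619785] [0.06298539 0.06127927 0.01622495] 7.8417
```

View pics/side1.png

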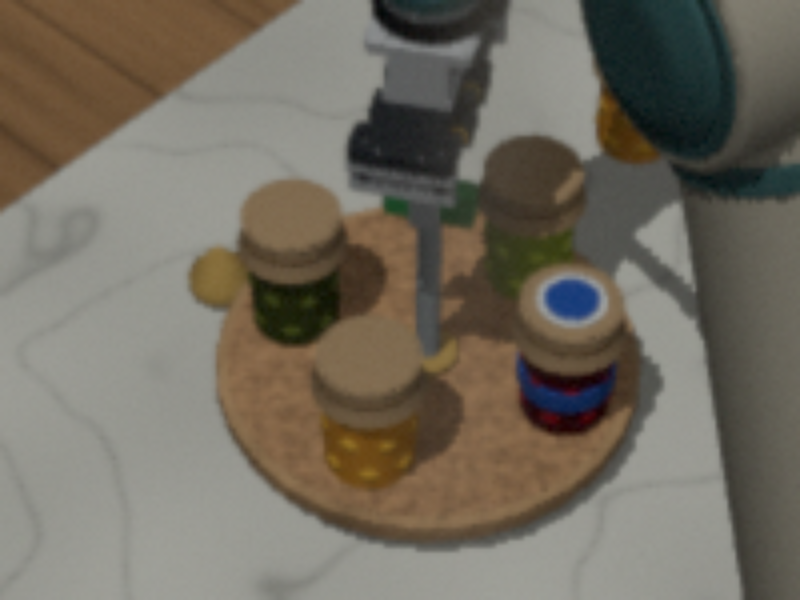

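The fingers hold the handle (16.6 mm opening, 20 N) and are clear of all jars. I'll turn in steps, timing the first one.

Run:
```python
from h import *
q=list(telemetry.current_joints())
tot=0
for i,d in enumerate([0.1,0.2]+[0.3]*9):
    if tot>2.65: break
    t=telemetry.current_t(); q[5]-=d; tot+=d; r.movej(q)
    tq=telemetry.current_torque()
    if i<4: print(d,telemetry.current_t()-t,np.round(tq,2))
    if np.abs(tq).max()>3: print("torque",tq); break
print(tot,telemetry.current_joints()[5],telemetry.current_opening(),telemetry.current_finger_force(),telemetry.current_wrist_force(),telemetry.current_t())
for c in ("top","side"):
    im=vision.snapshot(c); cv2.imwrite(f"pics/{c}2.png",im[:,:,::-1])
    for t in ("carousel_base","pointer","handle","jar_marked","jar_gherkins","jar_peaches","jar_peppers"):
        print(c,t,[(np.round(d["at"],3).tolist(),round(d["score"],2)) for d in models.mark_of(t,c)[:2]])
```

```text
0.1 0.25 [0.04 0.01 0.16]
0.2 0.30829999999999913 [-0.14  0.3   0.31]
0.3 0.39170000000000016 [-0.21  0.43  0.28]
0.3 0.3916000000000004 [-0.27  0.43  0.2 ]
2.6999999999999997 -1.903912937508033 0.016383100721141273 20.000682771205902 [-0.1162193  -2.93384374 -0.63257477] 11.5833
top carousel_base [([0.627, -0.107, -0.001], 0.84), ([0.634, 0.437, -0.002], 0.21)]
top pointer [([0.806, -0.071, 0.055], 0.82)]
top handle [([0.63, -0.107, 0.201], 0.7), ([0.682, -0.417, -0.005], 0.67)]
top jar_marked [([0.736, -0.114, 0.036], 0.46)]
top jar_gherkins [([0.524, -0.105, 0.036], 0.91), ([0.681, -0.416, -0.001], 0.55)]
top jar_peaches [([0.616, -0.2, 0.04], 0.55)]
top jar_peppers [([0.671, -0.003, 0.04], 0.56)]
side carousel_base []
side pointer [([0.814, -0.07, 0.052], 0.84)]
side handle [([0.628, -0.104, 0.204], 0.86), ([0.73, -0.123, 0.041], 0.74)]
side jar_marked [([0.731, -0.126, 0.039], 0.7), ([0.628, -0.106, 0.202], 0.36)]
side jar_gherkins [([0.529, -0.093, 0.04], 0.67)]
side jar_peaches [([0.613, -0.203, 0.037], 0.87)]
side jar_peppers [([0.677, -0.006, 0.042], 0.96)]
```

The grip followed the full turn and the jars rode along. About 0.33 rad remains, so I'll turn that and measure several times.

Run:
```python
from h import *
q=list(telemetry.current_joints())
for d in (0.17,0.16): q[5]-=d; r.movej(q)
r.hold(0.5)
S={k:[] for k in ("pointer","jar_marked","handle","carousel_base")}
for n in range(4):
  for c in ("top","side"):
    im=vision.snapshot(c)
    for t in S:
        S[t]+=[[c=="top",*d["at"],d["score"]] for d in models.mark_of(t,c)[:1]]
for t in S: print(t); print(np.round(S[t],3))
P={t:np.median([a[1:3] for a in S[t] if a[4]>.4],axis=0) for t in S}
ax=(P["handle"]+P["carousel_base"])/2
e=P["pointer"]-ax; e/=np.linalg.norm(e); j=P["jar_marked"]-ax
print(P,"along",j@e,"lateral",e[0]*j[1]-e[1]*j[0],telemetry.current_finger_force(),telemetry.current_wrist_force(),telemetry.current_t())
top=vision.snapshot("top"); side=vision.snapshot("side")
cv2.imwrite("pics/top3.png",cv2.resize(top[170:300,285:420,::-1],None,fx=4,fy=4)); cv2.imwrite("pics/side3.png",cv2.resize(side[150:300,230:430,::-1],None,fx=4,fy=4))
```

```text
pointer
[[ 0.     0.811 -0.069  0.054  0.96 ]
 [ 1.     0.809 -0.069  0.057  0.67 ]
 [ 0.     0.809 -0.072  0.052  0.81 ]
 [ 1.     0.808 -0.068  0.056  0.58 ]
 [ 1.     0.807 -0.069  0.057  0.63 ]
 [ 0.     0.809 -0.069  0.054  0.92 ]]
jar_marked
[[ 1.     0.738 -0.09   0.038  0.63 ]
 [ 0.     0.732 -0.093  0.039  0.88 ]
 [ 1.     0.734 -0.092  0.039  0.51 ]
 [ 1.     0.737 -0.091  0.04   0.63 ]
 [ 0.     0.733 -0.093  0.043  0.89 ]
 [ 0.     0.733 -0.091  0.04   0.69 ]]
handle
[[ 1.     0.529 -0.129  0.036  0.73 ]
 [ 0.     0.627 -0.106  0.205  0.81 ]
 [ 1.     0.629 -0.104  0.201  0.7  ]
 [ 0.     0.63  -0.106  0.204  0.73 ]
 [ 1.     0.629 -0.107  0.202  0.96 ]
 [ 0.     0.627 -0.103  0.201  0.61 ]
 [ 1.     0.627 -0.102  0.203  0.69 ]
 [ 0.     0.626 -0.105  0.201  0.77 ]]
carousel_base
[[ 1.     0.63  -0.106  0.001  0.86 ]
 [ 0.     0.629 -0.106 -0.006  0.73 ]
 [ 1.     0.629 -0.106 -0.002  0.91 ]
 [ 0.     0.626 -0.105 -0.001  0.8  ]
 [ 1.     0.629 -0.105  0.     0.8  ]
 [ 0.     0.625 -0.107  0.     0.83 ]
 [ 1.     0.631 -0.104  0.     0.85 ]
 [ 0.     0.628 -0.105 -0.002  0.91 ]]
{'pointer': array([ 0.80915, -0.0688 ]), 'jar_marked': array([ 0.7333 , -0.09165]), 'handle': array([ 0.62735, -0.1056 ]), 'carousel_base': array([ 0.6289, -0.1054])} along 0.105829900989085 lateral -0.007323604415891938 20.200693395022427 [-4.99413893 -2.86335601  2.63068076] 15.4417
```

View pics/top3.png

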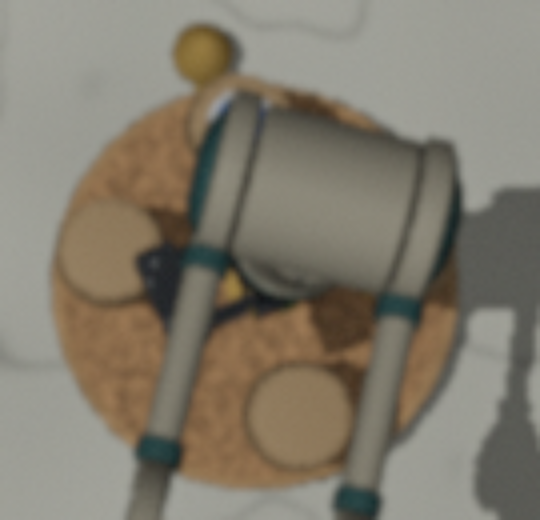

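View pics/side3.png

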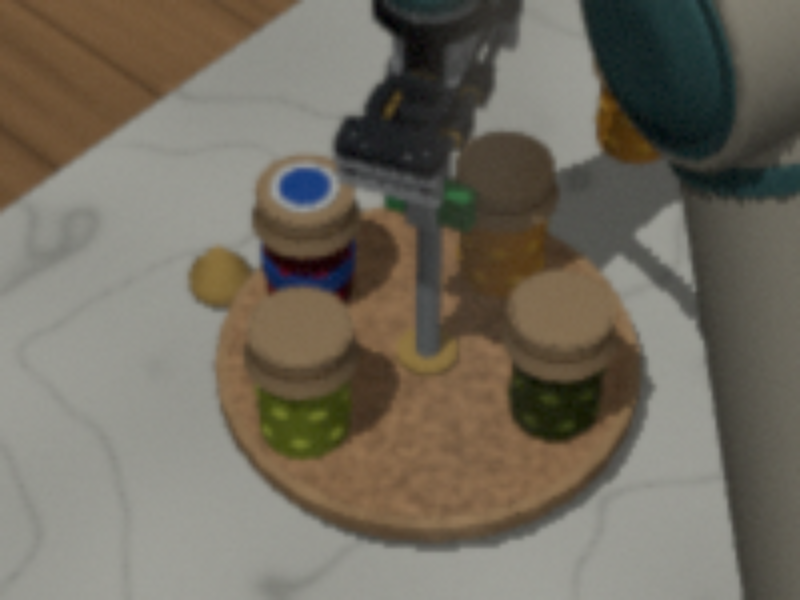

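The side view shows the cherry jar (crop 303,186) next to the pointer, all jars upright and the handle held. The measured offset is -7 mm, so I'll turn 0.07 rad more, recheck with the networks and the blue dot's own ray (z=0.15), then hand in.

Run:
```python
from h import *
q=list(telemetry.current_joints()); q[5]-=0.07; r.movej(q); r.hold(0.5)
J=[]
for n in range(3):
  for c in ("top","side"):
    im=vision.snapshot(c).astype(int)
    J+=[d["at"][:2] for d in models.mark_of("jar_marked",c)[:1] if d["score"]>.4]
k=vision.get_calibration("side")
m=np.zeros(im.shape[:2],np.uint8); m[185:207,295:325]=1
m&=((im[...,2]>im[...,0]+50)&(im[...,2]>im[...,1]+30)).astype(np.uint8)
v,u=np.nonzero(m); uv=np.array([[[u.mean(),v.mean()]]]); print(uv,len(u))
K=np.array([[k["fx"],0,k["cx"]],[0,k["fy"],k["cy"]],[0,0,1]])
p=cv2.undistortPoints(uv,K,np.array(k["D"]))[0,0]; w=k["orientation"]
d=R.from_quat([*w[1:],w[0]]).apply([*p,1]); c=np.array(k["position"]); D=(c+d*(.15-c[2])/d[2])[:2]
ax=np.array([.628,-.1052]); e=np.array([.8095,-.069])-ax; e/=np.linalg.norm(e)
for n,x in (("nets",np.median(J,axis=0)),("dot",D)):
    j=x-ax; print(n,x,"along",j@e,"lat",e[0]*j[1]-e[1]*j[0])
print(telemetry.current_finger_force(),telemetry.current_wrist_force(),telemetry.current_t())
```

```text
[[[304.1744186  197.60465116]]] 86
nets [ 0.7358 -0.0854] along 0.10959059532434717 lat -0.0016677579126404309
dot [ 0.73221402 -0.08301271] along 0.10654082665745936 lat 0.0013748296841995973
20.137517640450824 [-2.91776654 -1.78975494  1.34596006] 16.8917
```

Both estimates agree within 2 mm of the line, and the grip is at 20 N, so I'm handing in.

```bash
python3 -c "
from h import *
print(np.abs(telemetry.current_dq()).max()); print(r.sign_off())"
```

```text
0.0009741976947585639
the job is handed in; nothing more can be done
None
```

The job is handed in: the marked cherry jar measured within about 2 mm of the pointer line, the gripper still holds the green handle at 20 N with the arm at rest, and no jar was seen tipped or touched; no verdict came back from the judging.

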